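# Lay out the condiment board for supper

## Robot

A 6-joint arm with a two-finger parallel gripper is mounted at the origin on a cart in front of the work surface, level with it; the furniture and walls round the work are solid. World frame = base frame: x ahead of the robot, y to its left, z up, the work surface at z = 0. Lengths are in mm, angles in rad, forces in N, time in s.
With the tool pointing down it reaches from about 350 to 775 mm from the base axis. Payload 7.3 kg.
Tool frame: the origin (TCP) lies midway between the tips of the shut fingers; the grasp point (between the pads) lies 19 mm behind it; z points along the fingers, y is the line along which they close (so a half turn about z gives the same grasp; the last joint's range is limited). The gripper opens to 92 mm and grips with 3 to 60 N. Pads are 19 mm wide; open, the fingers measure 130 mm over their backs; the gripper's body (75 mm by 190 mm) begins 47 mm behind the grasp point.
Start: joints at [-0.146, 0.342, 1.524, -0, 1.275, -0.146], TCP at [525.019, 0.019, 226.741] pointing down, gripper open.
Joint ranges: [-2.53, 2.53], [-0.77, 2.02], [0.04, 2.7], [-1, 4.14], [0.28, 2.66], [-3.11, 3.11]. Speed limits (rad/s): [2.57, 2.57, 3.14, 3.14, 3.14, 3.14].

## Interface

Orientations are given as [roll, pitch, yaw] about the fixed x, y, z axes, in that order (R = Rz(yaw) Ry(pitch) Rx(roll)).
In Python, from plant import monitor, optics, workorder gives the robot as it stands. The module is installed in compiled form; this text tells all that it offers.
- The arm moves only by the tool servo_tool, never from a script. Its arguments are lists of equal length, an entry for each row: "linear": the shift along the tool's x, y, z as a fraction of full scale, a list of three; "spin": the turn about the tool's z as a fraction of full scale. In form: {"linear": [[dx, dy, dz], ...], "spin": [spin, ...]}. A call has exactly 8 rows; each row shifts and turns the commanded pose from where the row before left it, along the tool's axes as they then stand; what a row does not reach is not made up. Full scale, the value 1, is 200 mm for a shift and 90 degrees for a turn. A row lasts 1/8 s, in which the tool goes at most 62.5 mm and 10.7 degrees, less where a joint would pass 70% of its speed; a pose out of reach is approached as far as the arm can. A call with a number of a shift or a turn outside -1 to 1 is refused whole. A call with a gripper value outside its range is refused whole. "hand" is the opening, from -1 (shut) to 1 (fully open), set as the call begins (left out, the last holds). The fingers move at their own pace and stop on an object; the grip force is fixed at half the most. Time passes only in rows, so rows that do not move let the fingers close, or fill a call up. It gives the time, the measured TCP pose, the force, the opening and the grip force at its end, in the units of the state.
- monitor.get_obs(): the state, without advancing time (a new reading comes with each control period).
- optics.capture(name): name is "scene" or "side" or "wrist"; returns a dict with "frame" (400x640x3 uint8, blue, green, red), "K" (3x3 intrinsics, pixels), "world_to_cam" (4x4, takes a point from world to camera coordinates). Camera axes: x right, y down, z forward; pixel columns grow to the right and rows downward; lengths in mm; the calibration is good to about 2 mm. A picture is of the moment at which its call begins. There is no depth.
- workorder.close_job(): hands the job in; it is judged then, once.
The state is a dict: "time": time; "joint_positions": joint angles; "dq": joint speeds; "tau": joint torques, N m; "tool_pos": TCP position; "tcp_rot": TCP orientation; "contact_force": force on the tool from outside, world axes, zero at the start; "moment": the same for the moment, N m; "grip_width": finger opening in mm; "finger_force": force on a finger pad.
Only numpy, scipy, OpenCV 4.12 (cv2) and the standard library are available. Lean on these libraries where they do the work, as an engineer would, in place of code of your own. Each camera call takes 0.05 s, during which the arm holds its last target. There are 200 camera calls.

## Task

Lay out the condiment board for supper, reading left, right and rows as seen from the robot along the board: on the board's dark discs stand the glass salt shaker directly left of the red-lidded jar, the wooden pepper mill directly right of that jar, and the black-capped spice jar directly left of the flat gold tin, each upright and centred on its disc. Put the tealight on top of the flat tin, in its middle. Set things down without dropping or tipping them, let go of all of them, and leave the jar, the tin, the lime and the egg timer where they are.

Things in the scene. Friction and masses are not known exactly. Their poses are not given: they have to be found in the camera images.
- board: Fixed light-wood board, 215 (x) x 310 (y) x 18 mm thick. Origin: centre of its underside; top at z = 18 mm; +x points away from the robot, +y to its left (yaw within 0.25 rad). Six flush dark discs, 80 mm diameter, no rim: centres x = -47.5 (near row) and +47.5 mm (far row), y = +95 (left), 0, -95 mm (right). Jar and tin stand on the two middle discs, which in which row varies.
- jam_jar: Loose glass jar of brown spread with a red lid, 58 x 62 mm across, 86 mm high, already standing on a middle disc of the board. Origin: centre of its underside. Stays where it is.
- flat_tin: Loose low gold tin with a flat top, 86 mm diameter, 40 mm high, already standing on the other middle disc of the board (a second such tin far off by the wall is only scenery). Origin: centre of its underside; the top is 40 mm above it. Stays where it is and carries the tealight in the end.
- salt_shaker: Loose glass salt shaker with a grey-white cap, 44 mm diameter, 90 mm high (44 mm wide up to about 66 mm, cap 34 mm wide). Stands upright on the worktop beside the board. Origin: centre of its underside, z up.
- pepper_mill: Loose turned-wood pepper mill, 170 mm high, base 58 mm diameter, round head 48 mm wide between 123 and 159 mm above the foot (head does not turn), small knob on top. Stands upright on the worktop beside the board. Origin: centre of its underside, z up.
- spice_jar: Loose round clear spice jar with a black cap and a blue and white label, 41 mm diameter, 105 mm high, cap from about 84 mm up. Stands upright on the worktop beside the board. Origin: centre of its underside, z up.
- tealight: Loose tealight candle in a silver metal cup, 38 mm diameter, 15 mm high. Stands on the worktop beside the board. Origin: centre of its underside, z up.
- lime: Bystander: loose green lime, 60 x 48 x 48 mm, lying on the worktop left of the board. Origin: its underside. Leave alone.
- egg_timer: Bystander: loose sage-green egg-shaped kitchen timer, 64 mm diameter, 60 mm high, standing on the worktop right of the board. Origin: centre of its underside. Leave alone.

How it is judged:
By the outcome, as a careful person would: the job done as asked, in the order asked, and still so for the second after the job is handed in, with the robot touching nothing.
It also fails if it takes over 99 s, if anything falls off the work surface, if the arm or the gripper's body presses on something with over 40 N, if the wrist force passes 120 N, or if a joint passes its speed limit or range.

## Working session

There is one attempt and no reset: what is moved stays moved. The work goes in short steps, Python scripts to look and compute and a tool call to move; the robot and the scene stay as the last step left them, time stands still between calls to the robot, and variables do not carry over. Pictures are saved under pics/ and viewed, at most 14 in all, crops included, and the job is handed in when it is done.

Besides the shell and the picture viewer there is one more tool, called after "Emit:" in YAML: its name, and indented under it one key for each argument. servo_tool: Moves the arm, as the interface text tells. Shift numbers are shares of 200 mm and turn numbers shares of 90 degrees, none past 1 either way. Its arguments: {"type":"object","properties":{"linear":{"type":"array","items":{"type":"array","items":{"type":"number","minimum":-1,"maximum":1}}},"spin":{"type":"array","items":{"type":"number","minimum":-1,"maximum":1}},"hand":{"type":"number"}},"required":["linear","spin"]}

```bash
mkdir -p pics
cat > h.py <<'E'
import numpy as np, cv2
from plant import monitor, optics, workorder
def cap(n,f=None):
    c=optics.capture(n)
    if f: cv2.imwrite('pics/'+f,c['frame'])
    return c
def ray(c,u,v):
    M=np.array(c['world_to_cam']);R=M[:3,:3];t=M[:3,3]
    o=-R.T@t; d=R.T@np.linalg.inv(c['K'])@[u,v,1]; return o,d
def atz(c,u,v,z):
    o,d=ray(c,u,v); return o+d*(z-o[2])/d[2]
def proj(c,p):
    M=np.array(c['world_to_cam']);q=M[:3,:3]@np.array(p,float)+M[:3,3]; q=np.array(c['K'])@q; return q[:2]/q[2]
E
python3 - <<'E'
from h import *
import pickle
d={n:cap(n,n+'0.png') for n in('scene','side','wrist')}
pickle.dump(d,open('d0.pkl','wb'))
for n in d:
    o,_=ray(d[n],0,0);print(n,o.round(),d[n]['K'][0][0])
o=monitor.get_obs();print(o)
E
```

```text
scene [-225. -374.  980.] 462.5467031215626
side [  537. -1138.   707.] 479.4261803480321
wrist [525.  76. 384.] 282.21515745732734
{'time': 0.15, 'joint_positions': array([-1.45987989e-01,  3.42553874e-01,  1.52476287e+00, -1.16613164e-05,
        1.27535422e+00, -1.45983762e-01]), 'dq': array([ 0.00089932, -0.00102314, -0.00249626, -0.00038207,  0.00118236,
       -0.00035039]), 'tau': array([ 7.52666965e-04, -4.31470585e+01, -2.44352603e+01,  7.18239485e-02,
        5.38185902e-02, -1.32920518e-04]), 'tool_pos': array([5.24724426e+02, 6.54965125e-02, 2.26221286e+02]), 'tcp_rot': array([-3.14052419e+00, -1.45823829e-04,  1.57079542e+00]), 'contact_force': array([0.45619735, 0.51246758, 0.12566778]), 'moment': array([ 0.01436995, -0.0081875 ,  0.02449921]), 'finger_force': 0.0, 'grip_width': 91.91015520692305}
```

View pics/scene0.png

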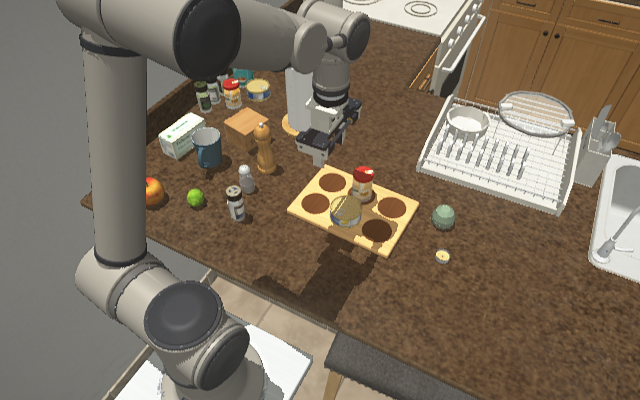

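View pics/side0.png

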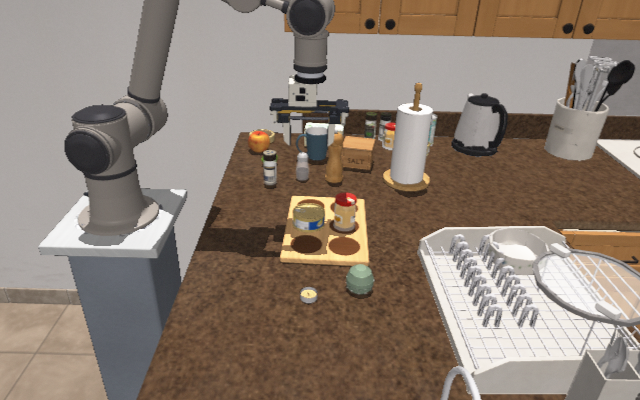

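View pics/wrist0.png

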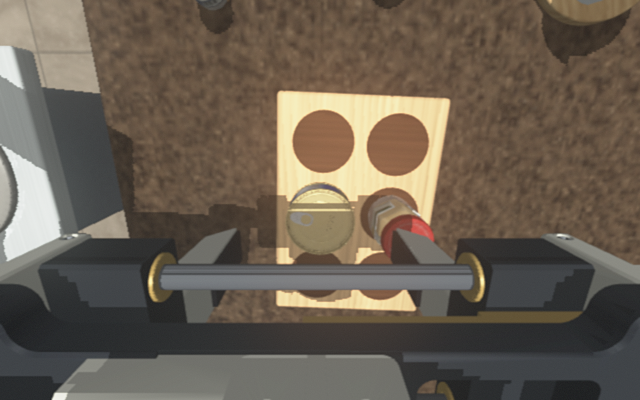

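The scene shows the tin (345,211) in the near row and the jar (363,183) in the far row. To the left stand the spice jar (236,203), salt shaker (247,180) and mill (265,148); the tealight is at (442,257). Next I zoom in for precise pixels.

Run:
```python
from h import *
import pickle
d=pickle.load(open('d0.pkl','rb'))
def crop(n,x,y,w,h,s):
    i=cv2.resize(d[n]['frame'][y:y+h,x:x+w],None,fx=s,fy=s,interpolation=cv2.INTER_CUBIC)
    for k in range(0,w,20): cv2.putText(i,str(x+k),(k*s,10),0,.35,(255,255,255),1); cv2.line(i,(k*s,12),(k*s,h*s),(255,255,255),1) if 0 else cv2.line(i,(k*s,12),(k*s,18),(255,255,255),1)
    for k in range(0,h,20): cv2.putText(i,str(y+k),(0,k*s+4),0,.35,(255,255,255),1); cv2.line(i,(25,k*s),(31,k*s),(255,255,255),1)
    return i
cv2.imwrite('pics/c1.png',crop('scene',180,115,130,115,5)) 
cv2.imwrite('pics/c2.png',crop('side',250,120,110,80,7))
# disc segmentation, projected on z=18
for n,rg in(('scene',(285,160,425,255)),('side',(280,195,372,265)),('wrist',(275,85,455,250))):
    x0,y0,x1,y1=rg; f=d[n]['frame'][y0:y1,x0:x1]
    hsv=cv2.cvtColor(f,cv2.COLOR_BGR2HSV)
    m=((hsv[...,2]<140)&(hsv[...,1]>90)).astype(np.uint8)
    k,l,s,c=cv2.connectedComponentsWithStats(m)
    for j in range(1,k):
        if s[j,4]>150:
            u,v=c[j]+[x0,y0]; print(n,s[j]+[x0,y0,0,0,0],atz(d[n],u,v,18).round(1))
f=d['wrist']['frame'];
for n,u,v in (('side',309,293),('scene',442,256)): print('tea',atz(d[n],u,v,13).round(1))
```

```text
scene [ 285  160   93   95 3075] [474.7  28.5  18. ]
scene [ 324  160  101   95 3275] [ 671.4 -141.9   18. ]
scene [319 174  27  18 358] [629.2  41.1  18. ]
scene [302 194  27  19 401] [534.1  45.9  18. ]
scene [378 198  28  20 422] [ 620.7 -148.9   18. ]
scene [362 218  30  25 570] [ 526.3 -146.1   18. ]
side [280 195  14  59 379] [460.2 -12.9  18. ]
side [296 195  55  16 197] [600.7  86.4  18. ]
side [356 195  16  70 375] [691.2 -29.9  18. ]
side [292 200  33  31 428] [534.6  -4.   18. ]
side [290 235  33  19 484] [ 525.8 -145.3   18. ]
side [329 237  30  18 409] [ 619.6 -149.6   18. ]
wrist [ 275   85  180  163 3542] [648.5  46.1  18. ]
wrist [369 114  59  30 760] [636.1  59.3  18. ]
wrist [275 120   4 128 211] [471.4 -18.8  18. ]
wrist [380 145  47  23 243] [647.1  32.2  18. ]
wrist [380 189  37  22 190] [641.8 -26.8  18. ]
wrist [360 193  27  46 373] [596.3 -49.9  18. ]
wrist [380 214  41  36 582] [634.9 -74.7  18. ]
tea [ 536.1 -325.4   13. ]
tea [ 531.4 -325.7   13. ]
```

View pics/c1.png

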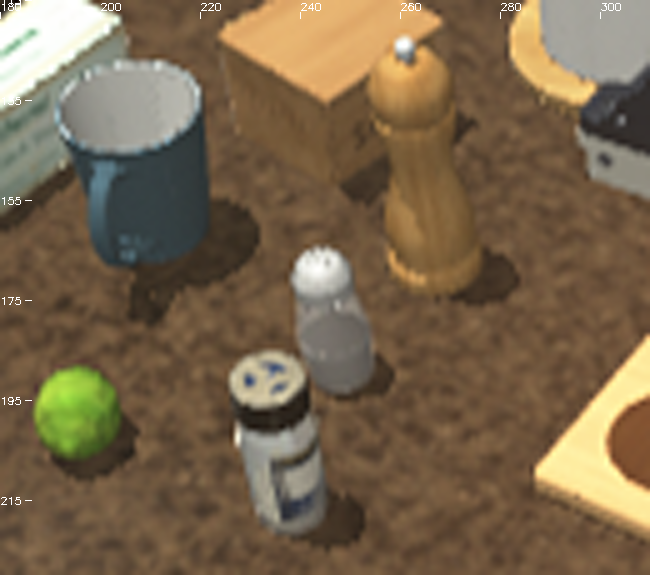

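View pics/c2.png

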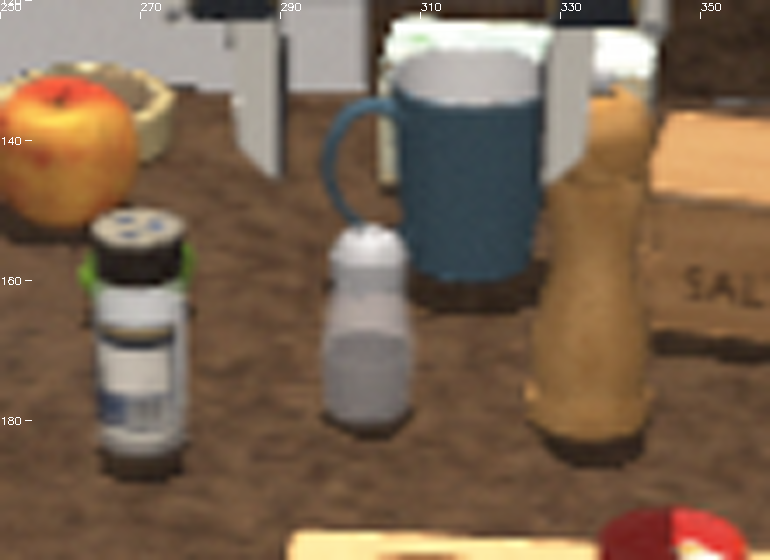

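The crops give clear silhouettes. Salt base is near scene (249,190) / side (302,180), mill base near scene (267,170) / side (334,180), and spice base near scene (238,218) / side (270,186). I'll fit positions from the silhouette extents.

```bash
cat > fit.py <<'E'
from h import *
from scipy.optimize import least_squares
A=np.linspace(0,2*np.pi,60)
def ext(c,x,y,prof):
    q=np.array([proj(c,(x+r*np.cos(a),y+r*np.sin(a),z)) for z,r in prof for a in A]); return np.r_[q.min(0),q.max(0)]
def fit(d,prof,obs,x0):
    def res(p): return np.concatenate([[e-o for e,o in zip(ext(d[n],*p,prof),obs[n]) if o] for n in obs])
    s=least_squares(res,x0); return s.x,s.fun
E
python3 - <<'E'
from fit import *
import pickle
d=pickle.load(open('d0.pkl','rb'))
S=[(0,22),(66,22),(70,17),(86,15),(90,8)];M=[(0,29),(12,29),(123,22),(141,24),(155,20),(168,4),(170,3)];P=[(0,20.5),(105,20.5)]
# obs: left, top, right, bottom
for nm,pr,ob in(('salt',S,{'scene':(238.4,164.2,254.6,194),'side':(296.1,152,308.7,182.4)}),
 ('mill',M,{'scene':(254,122.4,276.6,174.2),'side':(325.1,None,343.1,182.9)}),
 ('spice',P,{'scene':(226,185,245.4,222),'side':(263,149.7,276.9,188.3)})):
    x,f=fit(d,pr,ob,(500,200)); print(nm,x.round(1),f.round(1))
    for n in ob: print('   ',n,fit(d,pr,{n:ob[n]},(500,200))[0].round(1))
# tin top, tealight, jar crops
i1=cv2.resize(d['scene']['frame'][160:270,325:457],None,fx=3,fy=3,interpolation=cv2.INTER_CUBIC)
i2=cv2.resize(d['side']['frame'][190:310,280:380],None,fx=4,fy=4,interpolation=cv2.INTER_CUBIC)
o=np.zeros((480,800,3),np.uint8);o[:330,:396]=i1;o[:480,400:800]=i2;cv2.imwrite('pics/c3.png',o)
E
```

```text
salt [504.  251.5] [-0.7 -0.1  1.1  0.6 -0.6 -0.2  0.8 -1. ]
    scene [504.8 252.6]
    side [503.7 247.3]
mill [606.5 252.5] [ 0.1  0.3 -0.4  0.1 -0.2  0.6  0.2]
    scene [607.5 252.6]
    side [605.9 254.2]
spice [403.5 214.1] [-0.1  0.1  1.   0.5  0.   0.1 -0.1 -2.5]
    scene [403.9 215.8]
    side [404.4 205. ]
```

View pics/c3.png

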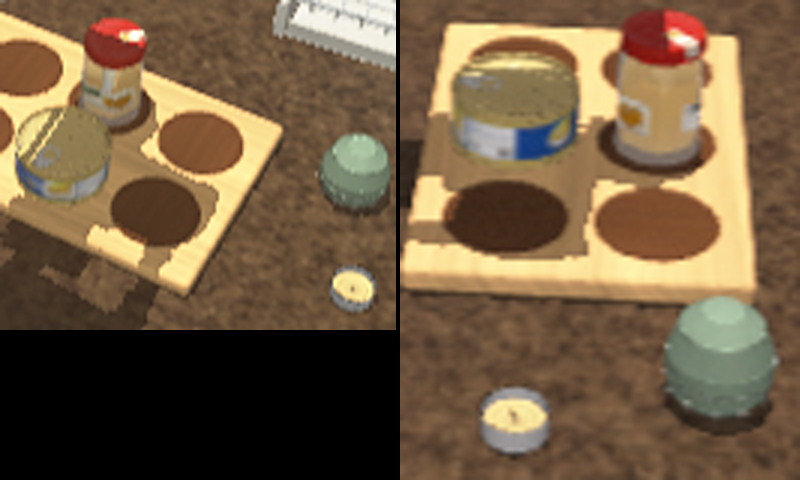

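Emit:
servo_tool:
  linear:
    - [0.1, 0.05, 0]
    - [0.2, 0.06, 0]
    - [0.2, 0.06, 0]
    - [0.2, 0.06, 0]
    - [0.2, 0.06, 0]
    - [0.2, 0.06, 0]
    - [0.16, 0.06, 0]
    - [0, 0, 0]
  spin: [0, 0, 0, 0, 0, 0, 0, 0]

```text
time: 1.15
tool_pos: [606.8, 254.1, 225.6]
tcp_rot: [-3.14, -0.0, 1.574]
contact_force: [-0.4, -0.7, 0.3]
grip_width: 91.6
finger_force: 0.0
```

Run:
```python
from fit import *
import pickle
d=pickle.load(open('d0.pkl','rb'))
for nm,pr,ob,g in(('tin',[(18,43),(58,43)],{'scene':(330,195.7,362.3,227.3),'side':(293.2,203,324.7,230)},(530,-50)),
 ('tea',[(0,19),(15,19)],{'scene':(435,249,450,263.7),'side':(300,287,317.5,303.2)},(530,-325))):
    x,f=fit(d,pr,ob,g); print(nm,x.round(1),f.round(1))
    for n in ob: print('   ',n,fit(d,pr,{n:ob[n]},g)[0].round(1))
print('mug',atz(d['scene'],208,166,0),'box',atz(d['side'],343,168,0))
c=cap('wrist','w1.png');o=monitor.get_obs();print(o['tool_pos'],o['tcp_rot'])
print('pred head top',proj(c,(606.5,252.5,170)),proj(c,(606.5,252.5,141)),proj(c,(606.5+24,252.5,141)))
```

```text
tin [530.8 -49.9] [-0.8 -1.1 -0.6  1.  -0.3 -0.4  0.8  2.4]
    scene [531.6 -51.5]
    side [530.  -44.2]
tea [ 535.5 -326.3] [-0.7 -0.5  0.4  0.3 -0.  -0.1 -0.1  0.5]
    scene [ 535.4 -326.7]
    side [ 535.6 -325.6]
mug [ 5.27580360e+02  4.15163236e+02 -1.13686838e-13] box [639.86146416 336.64853885   0.        ]
[606.64092515 252.57440394 225.76466309] [-3.14024084e+00  7.75754280e-04  1.57246514e+00]
pred head top [314.74037135 217.54370439] [314.89140366 206.47883505] [341.55914074 206.55382297]
```

View pics/w1.png

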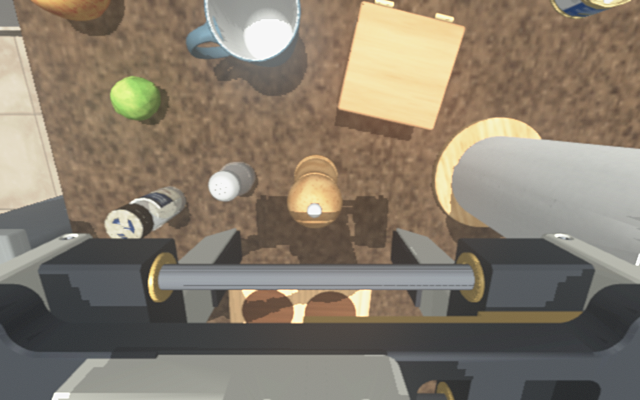

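The wrist view shows the mill's knob at (314.5,210) and its head centred at about (315,201). The salt cap is at (224,186) and the spice cap top at (128,222). I'll check the wrist calibration against the discs.

Run:
```python
from fit import *
import pickle
d=pickle.load(open('d0.pkl','rb'));c=cap('wrist')
for p in((397.5,144),(323.5,140.5)): print('disc',atz(d['wrist'],*p,18).round(1))
g=cv2.cvtColor(d['wrist']['frame'],cv2.COLOR_BGR2GRAY)[85:180,270:455]
for t in(90,110,130,150):
    k,l,s,q=cv2.connectedComponentsWithStats((g<t).astype(np.uint8))
    for j in range(1,k):
        if 2000<s[j,4]<4500: print(t,s[j],atz(d['wrist'],*(q[j]+[270,85]),18).round(1))
print('mill',atz(c,314.5,210,168).round(1),atz(c,315,201,141).round(1),'salt',atz(c,224,186,88).round(1),'spice',atz(c,128,222,105).round(1))
print('tcp',proj(c,monitor.get_obs()['tool_pos']))
```

```text
disc [629.2  42.6  18. ]
disc [534.7  47.   18. ]
110 [   0    0  185   95 2940] [601.9  79.9  18. ]
130 [   0    0  185   95 3179] [598.7  79.4  18. ]
130 [  23   26   61   61 2933] [534.1  46.5  18. ]
130 [  97   29   61   61 2927] [629.1  42.5  18. ]
150 [   0    0  185   95 3260] [599.2  79.5  18. ]
150 [  23   25   61   63 3001] [534.2  46.5  18. ]
150 [  97   29   62   62 2989] [629.1  42.4  18. ]
mill [606.1 256.6 168. ] [606.4 256.  141. ] salt [508.3 256.8  88. ] spice [409.5 221.8 105. ]
tcp [314.86901237 247.94800393]
```

Emit:
servo_tool:
  linear:
    - [0.02, -0.003, 0.02]
    - [0, 0, 0.1]
    - [0, 0, 0.12]
    - [0, 0, 0.12]
    - [0, 0, 0.1]
    - [0, 0, 0.05]
    - [0, 0, 0.025]
    - [0, 0, 0]
  spin: [0, 0, 0, 0, 0, 0, 0, 0]

```text
time: 2.25
tool_pos: [606.6, 255.9, 120.1]
tcp_rot: [3.141, -0.0, 1.57]
contact_force: [0.3, -1.0, 0.2]
grip_width: 91.9
finger_force: 0.0
```

Emit:
servo_tool:
  linear:
    - [0, 0, 0]
    - [0, 0, 0]
    - [0, 0, 0]
    - [0, 0, 0]
    - [0, 0, 0]
    - [0, 0, 0]
    - [0, 0, 0]
    - [0, 0, 0]
  spin: [0, 0, 0, 0, 0, 0, 0, 0]
  hand: -1

```text
time: 3.25
tool_pos: [606.3, 256.1, 119.8]
tcp_rot: [-3.142, -0.0, 1.571]
contact_force: [-0.8, 0.3, 1.3]
grip_width: 47.0
finger_force: 30.0
```

Emit:
servo_tool:
  linear:
    - [0, 0, -0.03]
    - [0, 0, -0.1]
    - [0, 0, -0.15]
    - [0, 0, -0.17]
    - [0, 0, -0.13]
    - [0, 0, -0.07]
    - [-0.05, 0, 0]
    - [-0.15, 0.01, 0]
  spin: [0, 0, 0, 0, 0, 0, 0, 0]

```text
time: 4.25
tool_pos: [607.7, 216.0, 248.0]
tcp_rot: [-3.139, 0.0, 1.573]
contact_force: [0.0, -0.7, -1.4]
grip_width: 46.9
finger_force: 30.0
```

Emit:
servo_tool:
  linear:
    - [-0.22, 0.01, 0]
    - [-0.26, 0.01, 0]
    - [-0.28, 0.01, 0]
    - [-0.28, 0.01, 0]
    - [-0.28, 0.01, 0]
    - [-0.25, 0.01, 0]
    - [-0.17, 0.003, 0]
    - [-0.078, 0, 0]
  spin: [0, 0, 0, 0, 0, 0, 0, 0]

```text
time: 5.25
tool_pos: [620.0, -149.9, 248.0]
tcp_rot: [-3.139, -0.001, 1.568]
contact_force: [0.5, -0.3, -1.4]
grip_width: 47.2
finger_force: 30.0
```

Run:
```python
from h import *
c=cap('side','s1.png');o=monitor.get_obs();print(o['tool_pos'],o['tcp_rot'],o['grip_width'],o['contact_force'])
```

```text
[ 620.14648417 -150.76146     248.17705596] [-3.13925770e+00  2.23421804e-04  1.56796460e+00] 46.75940602932494 [ 0.26901423 -1.56637842 -2.10796826]
```

Emit:
servo_tool:
  linear:
    - [0.015, 0.0045, 0.03]
    - [0, 0, 0.09]
    - [0, 0, 0.12]
    - [0, 0, 0.12]
    - [0, 0, 0.09]
    - [0, 0, 0.05]
    - [0, 0, 0.03]
    - [0, 0, 0]
  spin: [0, 0, 0, 0, 0, 0, 0, 0]

```text
time: 6.3
tool_pos: [622.0, -144.1, 143.8]
tcp_rot: [3.142, -0.0, 1.571]
contact_force: [0.9, 0.1, -1.7]
grip_width: 46.8
finger_force: 30.0
```

Run:
```python
from h import *
c=cap('side','s2.png');e=cap('scene');o=monitor.get_obs();print(o['tool_pos'],o['tcp_rot'],o['grip_width'],o['contact_force'])
i1=cv2.resize(e['frame'][110:260,330:460],None,fx=3,fy=3,interpolation=cv2.INTER_CUBIC)
i2=cv2.resize(c['frame'][150:300,280:380],None,fx=4,fy=4,interpolation=cv2.INTER_CUBIC)
im=np.zeros((600,800,3),np.uint8);im[:450,:390]=i1;im[:,400:]=i2;cv2.imwrite('pics/c4.png',im)
```

```text
[ 622.31374492 -144.51452826  144.45209493] [3.14031187e+00 3.43323692e-04 1.57094699e+00] 46.909860941910004 [-0.61009181 -0.05051809 -2.38502142]
```

View pics/c4.png

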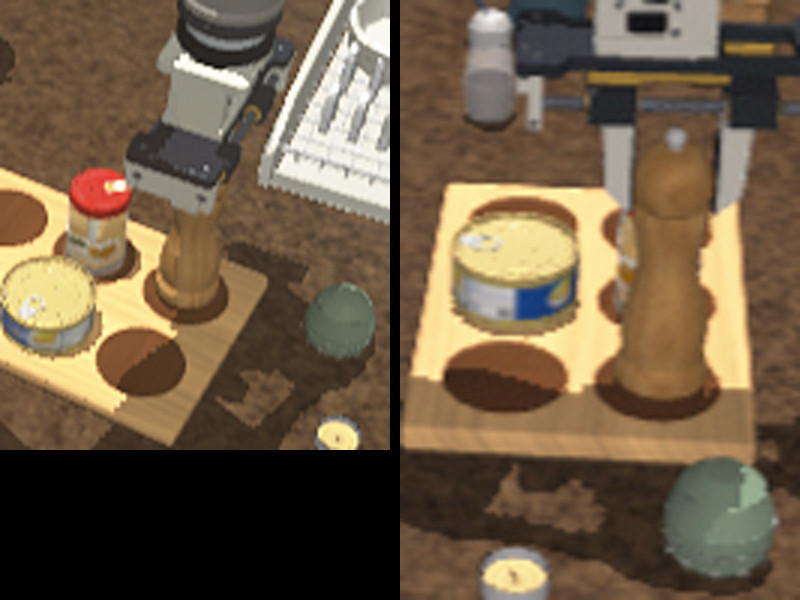

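Everything is upright and the mill hovers about 6 mm above the far-right disc. The earlier reading was an overshoot, so I'll undo that correction and lower the mill.

Emit:
servo_tool:
  linear:
    - [-0.008, -0.003, 0]
    - [-0.008, -0.003, 0.01]
    - [0, 0, 0.01]
    - [0, 0, 0.005]
    - [0, 0, 0.003]
    - [0, 0, 0.002]
    - [0, 0, 0]
    - [0, 0, 0]
  spin: [0, 0, 0, 0, 0, 0, 0, 0]

```text
time: 7.4
tool_pos: [620.8, -147.8, 137.8]
tcp_rot: [3.141, 0.0, 1.571]
contact_force: [0.2, -0.1, -1.4]
grip_width: 47.1
finger_force: 30.0
```

Emit:
servo_tool:
  linear:
    - [0, 0, 0.003]
    - [0, 0, 0.002]
    - [0, 0, 0]
    - [0, 0, 0]
    - [0, 0, 0]
    - [0, 0, 0]
    - [0, 0, 0]
    - [0, 0, 0]
  spin: [0, 0, 0, 0, 0, 0, 0, 0]

```text
time: 8.4
tool_pos: [620.9, -147.9, 137.7]
tcp_rot: [3.14, 0.001, 1.571]
contact_force: [-0.8, -0.2, 4.7]
grip_width: 47.6
finger_force: 30.0
```

Emit:
servo_tool:
  linear:
    - [0, 0, 0]
    - [0, 0, 0]
    - [0, 0, 0]
    - [0, 0, -0.04]
    - [0, 0, -0.1]
    - [0, 0, -0.15]
    - [0, 0, -0.1]
    - [0, 0, -0.05]
  spin: [0, 0, 0, 0, 0, 0, 0, 0]
  hand: 1

```text
time: 9.4
tool_pos: [621.2, -147.9, 226.5]
tcp_rot: [3.139, 0.001, 1.571]
contact_force: [-0.3, 0.5, 0.1]
grip_width: 91.6
finger_force: 0.0
```

Emit:
servo_tool:
  linear:
    - [0.15, -0.04, 0]
    - [0.25, -0.07, 0]
    - [0.28, -0.08, 0]
    - [0.28, -0.08, 0]
    - [0.28, -0.08, 0]
    - [0.28, -0.08, 0]
    - [0.27, -0.08, 0]
    - [0.22, -0.07, 0]
  spin: [0, 0, 0, 0, 0, 0, 0, 0]

```text
time: 10.4
tool_pos: [503.6, 256.2, 224.5]
tcp_rot: [-3.141, 0.0, 1.572]
contact_force: [0.5, -0.3, 0.1]
grip_width: 91.6
finger_force: 0.0
```

Emit:
servo_tool:
  linear:
    - [0, 0, 0.05]
    - [0, 0, 0.05]
    - [0, 0, 0]
    - [0, 0, 0]
    - [0, 0, 0]
    - [0, 0, 0]
    - [0, 0, 0]
    - [0, 0, 0]
  spin: [0, 0, 0, 0, 0, 0, 0, 0]

```text
time: 11.4
tool_pos: [504.7, 254.2, 204.8]
tcp_rot: [3.141, -0.0, 1.571]
contact_force: [1.1, -0.2, -0.5]
grip_width: 92.0
finger_force: 0.0
```

Run:
```python
from h import *
c=cap('wrist','w2.png');o=monitor.get_obs();print(o['tool_pos'],o['tcp_rot'],o['grip_width'],o['contact_force'])
for p in((505,254,88),(505,254,66),(408,219,105)): print(proj(c,p).round(1),proj(c,np.add(p,(20,0,0))).round(1))
im=cv2.resize(c['frame'][100:300,150:450],None,fx=2.5,fy=2.5,interpolation=cv2.INTER_CUBIC)
cv2.imwrite('pics/c5.png',im)
s=cap('side');cv2.imwrite('pics/s3.png',s['frame'])
```

```text
[504.72372816 254.24188009 204.79463531] [3.14138606e+00 1.86607633e-05 1.57088013e+00] 91.69340599738256 [ 0.33546656 -0.71342524  0.51215245]
[315.5 195.4] [335.3 195.4]
[315.5 190. ] [334. 190.]
[217.  234.3] [237.3 234.3]
```

View pics/w2.png

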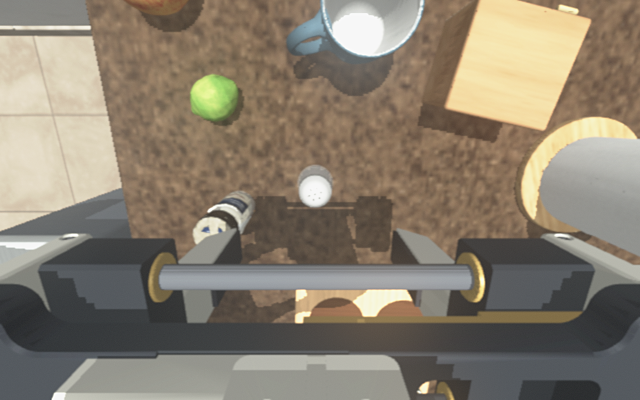

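The wrist view shows the salt cap at (315,190), and the spice cap lies close to the gripper's sweep at (210,232). I'll turn 30° to keep the gripper body clear of it.

Emit:
servo_tool:
  linear:
    - [0.013, 0, 0]
    - [0, 0, 0.1]
    - [0, 0, 0.15]
    - [0, 0, 0.15]
    - [0, 0, 0.15]
    - [0, 0, 0.15]
    - [0, 0, 0.1]
    - [0, 0, 0.06]
  spin: [0.11, 0.11, 0.11, 0, 0, 0, 0, 0]

```text
time: 12.5
tool_pos: [504.4, 256.7, 31.7]
tcp_rot: [-3.141, 0.001, 1.053]
contact_force: [-0.2, -0.5, 0.3]
grip_width: 91.7
finger_force: 0.0
```

Emit:
servo_tool:
  linear:
    - [0, 0, 0]
    - [0, 0, 0]
    - [0, 0, 0]
    - [0, 0, 0]
    - [0, 0, 0]
    - [0, 0, 0]
    - [0, 0, 0]
    - [0, 0, 0]
  spin: [0, 0, 0, 0, 0, 0, 0, 0]
  hand: -1

```text
time: 13.5
tool_pos: [504.9, 256.8, 32.8]
tcp_rot: [3.141, -0.0, 1.052]
contact_force: [0.6, -0.4, 2.3]
grip_width: 39.1
finger_force: 29.7
```

Run:
```python
from h import *
c=cap('side');e=cap('scene');w=cap('wrist')
i1=cv2.resize(e['frame'][110:240,190:300],None,fx=3,fy=3,interpolation=cv2.INTER_CUBIC)
i2=cv2.resize(c['frame'][110:210,250:360],None,fx=4,fy=4,interpolation=cv2.INTER_CUBIC)
im=np.zeros((600,800,3),np.uint8);im[:390,:330]=i1;im[:400,340:780]=i2;im[400:600,340:640]=w['frame'][120:320,170:470];cv2.imwrite('pics/c6.png',im)
```

```text
(no output)
```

View pics/c6.png

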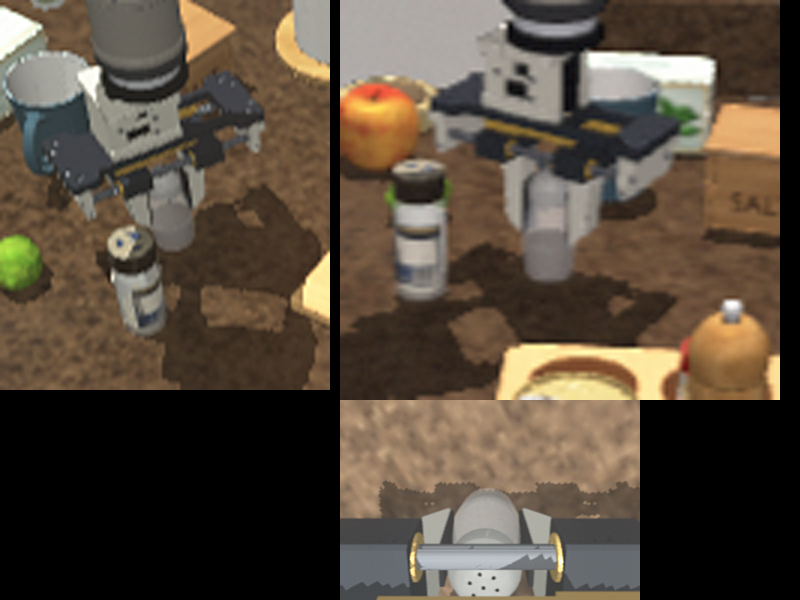

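Emit:
servo_tool:
  linear:
    - [0, 0, -0.05]
    - [0, 0, -0.1]
    - [0, 0, -0.1]
    - [0, 0, -0.05]
    - [0, 0, 0]
    - [0, 0, 0]
    - [-0.05, 0.03, 0]
    - [-0.1, 0.06, 0]
  spin: [0, 0, -0.08, -0.1, -0.1, -0.05, 0, 0]

```text
time: 14.65
tool_pos: [522.8, 226.5, 93.0]
tcp_rot: [-3.142, 0.0, 1.57]
contact_force: [-0.1, -0.0, -1.4]
grip_width: 39.0
finger_force: 29.6
```

Emit:
servo_tool:
  linear:
    - [-0.15, 0.09, 0]
    - [-0.2, 0.11, 0]
    - [-0.2, 0.11, 0]
    - [-0.17, 0.1, 0]
    - [-0.12, 0.07, 0]
    - [-0.083, 0.051, 0]
    - [0, 0, 0]
    - [0, 0, 0]
  spin: [0, 0, 0, 0, 0, 0, 0, 0]

```text
time: 15.65
tool_pos: [628.3, 43.0, 92.6]
tcp_rot: [-3.141, -0.0, 1.571]
contact_force: [0.6, 1.0, -0.3]
grip_width: 39.0
finger_force: 29.6
```

Emit:
servo_tool:
  linear:
    - [0, 0, 0.05]
    - [0, 0, 0.07]
    - [0, 0, 0.05]
    - [0, 0, 0.02]
    - [0, 0, 0.01]
    - [0, 0, 0]
    - [0, 0, 0]
    - [0, 0, 0]
  spin: [0, 0, 0, 0, 0, 0, 0, 0]

```text
time: 16.65
tool_pos: [629.1, 42.2, 53.1]
tcp_rot: [3.141, 0.0, 1.571]
contact_force: [-0.4, 0.2, -1.3]
grip_width: 38.7
finger_force: 29.6
```

Emit:
servo_tool:
  linear:
    - [0, 0, 0.004]
    - [0, 0, 0.003]
    - [0, 0, 0.003]
    - [0, 0, 0.003]
    - [0, 0, 0.001]
    - [0, 0, 0]
    - [0, 0, 0]
    - [0, 0, 0]
  spin: [0, 0, 0, 0, 0, 0, 0, 0]

```text
time: 17.65
tool_pos: [629.0, 42.2, 50.8]
tcp_rot: [3.141, 0.0, 1.571]
contact_force: [-2.2, 0.4, 5.9]
grip_width: 38.8
finger_force: 30.0
```

Emit:
servo_tool:
  linear:
    - [0, 0, 0]
    - [0, 0, 0]
    - [0, 0, 0]
    - [0, 0, -0.07]
    - [0, 0, -0.15]
    - [0, 0, -0.2]
    - [0, 0, -0.2]
    - [0, 0, -0.15]
  spin: [0, 0, 0, 0, 0, 0, 0, 0]
  hand: 1

```text
time: 18.65
tool_pos: [629.4, 42.2, 207.2]
tcp_rot: [3.138, 0.0, 1.571]
contact_force: [-0.1, 0.5, 0.1]
grip_width: 91.7
finger_force: 0.0
```

Emit:
servo_tool:
  linear:
    - [0.08, -0.1, 0]
    - [0.12, -0.16, 0]
    - [0.15, -0.19, 0]
    - [0.15, -0.2, 0]
    - [0.15, -0.2, 0]
    - [0.13, -0.16, 0]
    - [0.09, -0.11, 0]
    - [0, 0, 0]
  spin: [0, 0, 0, 0, 0, 0, 0, 0]

```text
time: 19.65
tool_pos: [404.0, 217.2, 205.0]
tcp_rot: [3.14, -0.001, 1.573]
contact_force: [0.4, -1.7, 0.4]
grip_width: 91.9
finger_force: 0.0
```

Emit:
servo_tool:
  linear:
    - [0, 0, 0]
    - [0, 0, 0]
    - [0, 0, 0]
    - [0, 0, 0]
    - [0, 0, 0]
    - [0, 0, 0]
    - [0, 0, 0]
    - [0, 0, 0]
  spin: [0, 0, 0, 0, 0, 0, 0, 0]

```text
time: 20.65
tool_pos: [404.9, 216.3, 204.0]
tcp_rot: [3.142, -0.0, 1.571]
contact_force: [0.3, 1.4, -0.0]
grip_width: 91.8
finger_force: 0.0
```

Run:
```python
from h import *
c=cap('wrist');s=cap('side');o=monitor.get_obs();print(o['tool_pos'],o['tcp_rot'],o['grip_width'])
for p in((405,217,105),(405,217,0),(425.5,217,105),(405,237.5,105)): print(proj(c,p).round(1))
im=np.zeros((600,800,3),np.uint8)
im[:400,:600]=cv2.resize(c['frame'][100:300,170:470],None,fx=2,fy=2,interpolation=cv2.INTER_CUBIC)
im[400:,:]=cv2.resize(s['frame'][150:250,150:550],None,fx=2,fy=2)
cv2.imwrite('pics/c7.png',im)
```

```text
[404.9215273  216.23618239 203.94309995] [ 3.14146664e+00 -1.53127004e-06  1.57083985e+00] 91.77953460203803
[315.3 199.5]
[315.4 176.8]
[336.9 199.5]
[315.3 178.3]
```

View pics/c7.png

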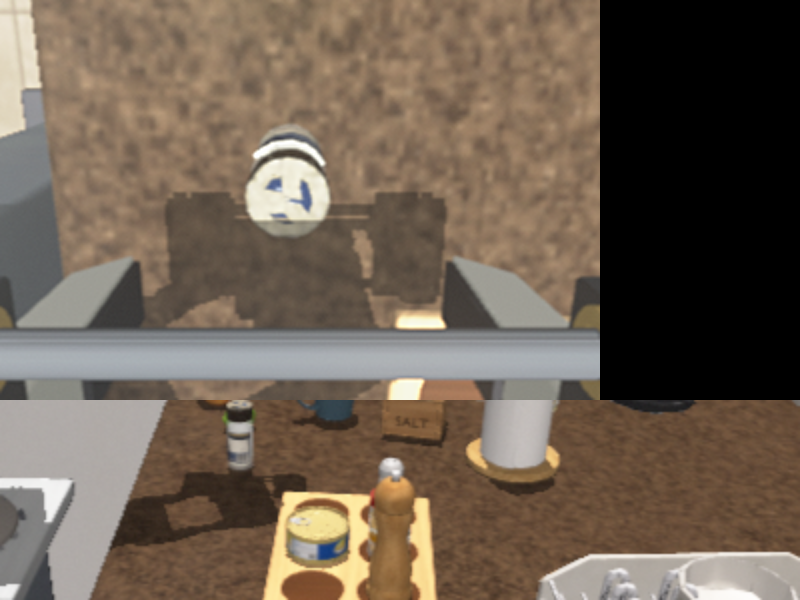

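The spice cap top is centred at wrist pixel (314,197.7), so the jar stands at about (403.8,218.7). The salt stands in its place on the board.

Emit:
servo_tool:
  linear:
    - [0.0115, -0.0065, 0.02]
    - [0, 0, 0.1]
    - [0, 0, 0.15]
    - [0, 0, 0.15]
    - [0, 0, 0.15]
    - [0, 0, 0.12]
    - [0, 0, 0.07]
    - [0, 0, 0.025]
  spin: [0, 0, 0, 0, 0, 0, 0, 0]

```text
time: 21.75
tool_pos: [403.4, 218.5, 46.4]
tcp_rot: [-3.141, 0.0, 1.571]
contact_force: [-0.7, 0.1, 0.3]
grip_width: 91.7
finger_force: 0.0
```

Emit:
servo_tool:
  linear:
    - [0, 0, 0]
    - [0, 0, 0]
    - [0, 0, 0]
    - [0, 0, 0]
    - [0, 0, 0]
    - [0, 0, 0]
    - [0, 0, 0]
    - [0, 0, 0]
  spin: [0, 0, 0, 0, 0, 0, 0, 0]
  hand: -1

```text
time: 22.75
tool_pos: [403.6, 218.5, 47.0]
tcp_rot: [3.142, -0.0, 1.571]
contact_force: [-1.1, 0.2, 1.9]
grip_width: 40.4
finger_force: 30.0
```

Emit:
servo_tool:
  linear:
    - [0, 0, -0.05]
    - [0, 0, -0.1]
    - [0, 0, -0.1]
    - [0, 0, -0.05]
    - [-0.05, 0.04, 0]
    - [-0.1, 0.08, 0]
    - [-0.15, 0.11, 0]
    - [-0.17, 0.12, 0]
  spin: [0, 0, 0, 0, 0, 0, 0, 0]

```text
time: 23.75
tool_pos: [474.1, 123.0, 106.1]
tcp_rot: [-3.14, 0.0, 1.571]
contact_force: [0.5, 0.1, -0.8]
grip_width: 40.5
finger_force: 30.0
```

Emit:
servo_tool:
  linear:
    - [-0.15, 0.12, 0]
    - [-0.13, 0.1, 0]
    - [-0.08, 0.06, 0]
    - [-0.031, 0.022, 0]
    - [0, 0, 0]
    - [0, 0, 0.03]
    - [0, 0, 0.05]
    - [0, 0, 0.05]
  spin: [0, 0, 0, 0, 0, 0, 0, 0]

```text
time: 24.75
tool_pos: [533.6, 46.8, 80.1]
tcp_rot: [-3.141, -0.0, 1.572]
contact_force: [1.0, 0.2, -2.0]
grip_width: 40.6
finger_force: 30.0
```

Emit:
servo_tool:
  linear:
    - [0, 0, 0.04]
    - [0, 0, 0.02]
    - [0, 0, 0.007]
    - [0, 0, 0.003]
    - [0, 0, 0]
    - [0, 0, 0]
    - [0, 0, 0]
    - [0, 0, 0]
  spin: [0, 0, 0, 0, 0, 0, 0, 0]

```text
time: 25.75
tool_pos: [534.1, 46.3, 67.0]
tcp_rot: [3.141, -0.0, 1.571]
contact_force: [-1.0, -0.5, -0.9]
grip_width: 40.2
finger_force: 30.0
```

Contact is expected at z = 65.

Emit:
servo_tool:
  linear:
    - [0, 0, 0.004]
    - [0, 0, 0.003]
    - [0, 0, 0.003]
    - [0, 0, 0.002]
    - [0, 0, 0]
    - [0, 0, 0]
    - [0, 0, 0]
    - [0, 0, 0]
  spin: [0, 0, 0, 0, 0, 0, 0, 0]

```text
time: 26.75
tool_pos: [534.0, 46.3, 65.0]
tcp_rot: [3.141, 0.0, 1.571]
contact_force: [-2.7, 0.3, 5.1]
grip_width: 40.5
finger_force: 30.0
```

Emit:
servo_tool:
  linear:
    - [0, 0, 0]
    - [0, 0, 0]
    - [0, 0, 0]
    - [0, 0, -0.07]
    - [0, 0, -0.15]
    - [0, 0, -0.2]
    - [0, 0, -0.2]
    - [0, 0, -0.1]
  spin: [0, 0, 0, 0, 0, 0, 0, 0]
  hand: 0.5

```text
time: 27.75
tool_pos: [534.9, 46.3, 212.0]
tcp_rot: [3.137, 0.0, 1.571]
contact_force: [0.3, -0.1, -0.6]
grip_width: 68.7
finger_force: 0.0
```

Emit:
servo_tool:
  linear:
    - [-0.1, 0, 0]
    - [-0.2, 0, 0]
    - [-0.24, 0, 0]
    - [-0.2, 0, 0]
    - [-0.1, 0, 0]
    - [-0.04, 0, 0]
    - [0, 0, 0]
    - [0, 0, 0]
  spin: [0, 0, 0, 0, 0, 0, 0, 0]
  hand: 1

```text
time: 28.75
tool_pos: [534.1, -128.5, 208.6]
tcp_rot: [-3.142, -0.0, 1.572]
contact_force: [0.8, -0.1, -0.1]
grip_width: 92.0
finger_force: 0.0
```

Run:
```python
from h import *
import pickle
c=cap('wrist','w3.png');pickle.dump(c,open('w3.pkl','wb'));o=monitor.get_obs();print(o['tool_pos'],o['tcp_rot'])
B=np.array([577.6,-50.7]);X=np.array([.999,-.0427]);Y=np.array([.0427,.999])
f=c['frame'].copy()
for a,b in((47.5,95),(-47.5,95),(47.5,-95),(-47.5,-95)):
    p=B+a*X+b*Y
    cv2.polylines(f,[np.array([proj(c,(p[0]+40*np.cos(t),p[1]+40*np.sin(t),18)) for t in np.linspace(0,6.28,60)]).astype(int)],True,(0,255,0),1)
for z in(18,58):
  cv2.polylines(f,[np.array([proj(c,(530.8+43*np.cos(t),-49.5+43*np.sin(t),z)) for t in np.linspace(0,6.28,60)]).astype(int)],True,(255,0,255),1)
cv2.imwrite('pics/w3o.png',cv2.resize(f[:290,150:480],None,fx=2,fy=2))
```

```text
[ 534.07125616 -128.51624153  208.59717091] [-3.14158311e+00 -2.96536412e-04  1.57218203e+00]
```

View pics/w3o.png

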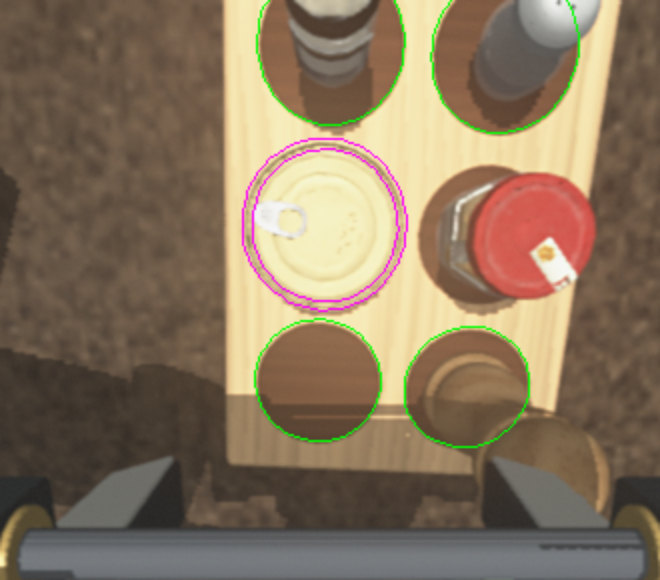

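The overlay matches the discs and the tin well, with the tin centred at about (531,-49.3). The mill's flange at crop x 428–528 may be slightly off-centre, so I'll check it numerically while heading to the tealight.

Emit:
servo_tool:
  linear:
    - [-0.1, 0.001, 0]
    - [-0.18, 0.001, 0]
    - [-0.22, 0.001, 0]
    - [-0.22, 0.001, 0.05]
    - [-0.15, 0.001, 0.1]
    - [-0.08, 0, 0.1]
    - [-0.03, 0, 0.05]
    - [0, 0, 0]
  spin: [0, 0, 0, 0, 0, 0, 0, 0]

```text
time: 29.8
tool_pos: [534.8, -325.0, 147.6]
tcp_rot: [-3.14, -0.001, 1.571]
contact_force: [0.1, 0.3, -0.2]
grip_width: 91.5
finger_force: 0.0
```

Emit:
servo_tool:
  linear:
    - [0, 0, 0]
    - [0, 0, 0]
    - [0, 0, 0]
    - [0, 0, 0]
    - [0, 0, 0]
    - [0, 0, 0]
    - [0, 0, 0]
    - [0, 0, 0]
  spin: [0, 0, 0, 0, 0, 0, 0, 0]

```text
time: 30.8
tool_pos: [535.0, -325.7, 148.5]
tcp_rot: [3.142, -0.0, 1.571]
contact_force: [0.9, 0.5, 0.7]
grip_width: 91.5
finger_force: 0.0
```

Run:
```python
from fit import *
import pickle
w=pickle.load(open('w3.pkl','rb'))
for x in(619,621,624): print(x,ext(w,x,-147.6,[(18,29),(26,29)]).round(1))
c=cap('wrist','w4.png');o=monitor.get_obs();print(o['tool_pos'],o['tcp_rot'])
g=cv2.cvtColor(c['frame'],cv2.COLOR_BGR2HSV)[120:235,240:400]
# tealight: bright wax / grey cup
for thr in(110,130,150):
  m=((g[...,2]>thr)).astype(np.uint8)
  k,l,s,q=cv2.connectedComponentsWithStats(m)
  for j in range(1,k):
    if s[j,4]>200: print(thr,s[j]+[240,120,0,0,0],(q[j]+[240,120]).round(1),atz(c,*(q[j]+[240,120]),13).round(1))
print(ext(c,535.5,-325.5,[(0,19),(15,19)]).round(1))
a=cv2.resize(c['frame'][100:270,230:410],None,fx=2,fy=2,interpolation=cv2.INTER_CUBIC)
b=cv2.resize(w['frame'][100:290,330:480],None,fx=3,fy=3,interpolation=cv2.INTER_CUBIC)[:, :430]
im=np.zeros((570,800,3),np.uint8);im[:340,:360]=a;im[:,370:800]=b;cv2.imwrite('pics/c8.png',im)
```

```text
619 [359.1 171.9 406.5 217.8]
621 [360.6 171.9 408.1 217.8]
624 [363.  171.9 410.5 217.8]
[ 535.0072849  -325.70056615  148.50140451] [ 3.14154221e+00 -4.48492131e-05  1.57074998e+00]
110 [372 125  18  37 337] [380.7 138.7] [ 601.7 -271.2   13. ]
110 [337 156  38  29 378] [357.3 170.2] [ 579.1 -303.7   13. ]
110 [299 171  36  35 953] [316.3 187.9] [ 536.1 -322.8   13. ]
130 [300 172  33  33 856] [316.  188.3] [ 535.8 -323.2   13. ]
150 [300 173  33  32 829] [315.9 188.3] [ 535.7 -323.3   13. ]
[297.9 170.6 333.6 207.8]
```

View pics/c8.png

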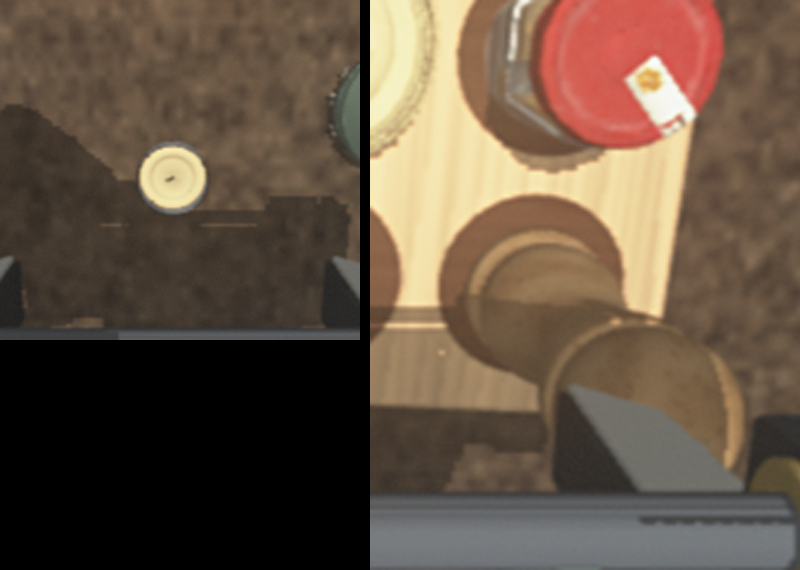

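The tealight is centred at (316,188.7) in the wrist view, which puts it at about (536,-324.8). The mill base looks a few mm toward -y on its disc; I'll check that later.

Emit:
servo_tool:
  linear:
    - [0.0035, 0.004, 0.05]
    - [0, 0, 0.12]
    - [0, 0, 0.15]
    - [0, 0, 0.15]
    - [0, 0, 0.13]
    - [0, 0, 0.08]
    - [0, 0, 0.04]
    - [0, 0, 0.005]
  spin: [0, 0, 0, 0, 0, 0, 0, 0]
  hand: 0.5

```text
time: 31.85
tool_pos: [535.9, -325.0, 3.5]
tcp_rot: [3.142, 0.0, 1.571]
contact_force: [1.1, -0.4, 0.4]
grip_width: 68.8
finger_force: 0.0
```

Emit:
servo_tool:
  linear:
    - [0, 0, 0]
    - [0, 0, 0]
    - [0, 0, 0]
    - [0, 0, 0]
    - [0, 0, 0]
    - [0, 0, 0]
    - [0, 0, 0]
    - [0, 0, 0]
  spin: [0, 0, 0, 0, 0, 0, 0, 0]
  hand: -1

```text
time: 32.85
tool_pos: [535.9, -325.1, 3.9]
tcp_rot: [3.141, 0.0, 1.571]
contact_force: [-1.2, -0.4, 5.8]
grip_width: 35.9
finger_force: 30.0
```

Emit:
servo_tool:
  linear:
    - [0, 0, -0.05]
    - [0, 0, -0.13]
    - [0, 0, -0.2]
    - [0, 0, -0.2]
    - [0, 0, -0.1]
    - [0, 0, -0.05]
    - [0.05, 0, 0]
    - [0.15, -0.004, 0]
  spin: [0, 0, 0, 0, 0, 0, 0, 0]

```text
time: 33.85
tool_pos: [534.3, -284.6, 148.0]
tcp_rot: [-3.14, -0.001, 1.569]
contact_force: [0.1, -0.2, 0.4]
grip_width: 36.4
finger_force: 30.0
```

Emit:
servo_tool:
  linear:
    - [0.2, -0.004, 0]
    - [0.24, -0.004, 0]
    - [0.24, -0.004, 0]
    - [0.22, -0.004, 0]
    - [0.15, -0.004, 0]
    - [0.1, 0, 0]
    - [0.0275, 0, 0]
    - [0, 0, 0]
  spin: [0, 0, 0, 0, 0, 0, 0, 0]

```text
time: 34.85
tool_pos: [531.0, -49.8, 149.3]
tcp_rot: [-3.141, 0.0, 1.571]
contact_force: [0.3, -0.3, -0.0]
grip_width: 35.9
finger_force: 30.0
```

Emit:
servo_tool:
  linear:
    - [0, 0, 0.05]
    - [0, 0, 0.1]
    - [0, 0, 0.12]
    - [0, 0, 0.08]
    - [0, 0, 0.05]
    - [0, 0, 0.02]
    - [0, 0, 0]
    - [0, 0, 0]
  spin: [0, 0, 0, 0, 0, 0, 0, 0]

```text
time: 35.85
tool_pos: [531.4, -49.6, 66.1]
tcp_rot: [3.14, 0.0, 1.571]
contact_force: [-0.6, -0.6, -0.5]
grip_width: 36.0
finger_force: 30.0
```

Emit:
servo_tool:
  linear:
    - [0, 0, 0.008]
    - [0, 0, 0.005]
    - [0, 0, 0.004]
    - [0, 0, 0.003]
    - [0, 0, 0.002]
    - [0, 0, 0.002]
    - [0, 0, 0]
    - [0, 0, 0]
  spin: [0, 0, 0, 0, 0, 0, 0, 0]

```text
time: 36.85
tool_pos: [531.1, -49.4, 61.8]
tcp_rot: [3.141, 0.0, 1.571]
contact_force: [-2.9, 0.3, 8.7]
grip_width: 36.4
finger_force: 30.0
```

Emit:
servo_tool:
  linear:
    - [0, 0, 0]
    - [0, 0, 0]
    - [0, 0, -0.02]
    - [0, 0, -0.1]
    - [0, 0, -0.2]
    - [0, 0, -0.25]
    - [0, 0, -0.25]
    - [0, 0, -0.13]
  spin: [0, 0, 0, 0, 0, 0, 0, 0]
  hand: 0.3

```text
time: 37.85
tool_pos: [531.7, -49.6, 253.9]
tcp_rot: [3.137, 0.001, 1.571]
contact_force: [0.5, -0.7, -0.5]
grip_width: 59.7
finger_force: 0.0
```

Emit:
servo_tool:
  linear:
    - [0.1, 0, 0]
    - [0.2, 0, 0]
    - [0.2, 0, 0]
    - [0.15, 0, 0]
    - [0.1, 0, 0]
    - [0, 0, 0]
    - [0, 0, 0]
    - [0, 0, 0]
  spin: [0, 0, 0, 0, 0, 0, 0, 0]
  hand: 1

```text
time: 38.85
tool_pos: [531.1, 99.5, 250.6]
tcp_rot: [-3.142, 0.0, 1.569]
contact_force: [0.3, 0.4, -0.5]
grip_width: 91.9
finger_force: 0.0
```

Run:
```python
from fit import *
import pickle
d={n:cap(n) for n in('scene','side')};pickle.dump(d,open('d1.pkl','wb'))
B=np.array([577.6,-51.5]);X=np.array([.999,-.0427]);Y=np.array([.0427,.999])
P={'mill':([(18,29),(30,29),(141,22),(159,24),(173,20),(186,4),(188,3)],47.5,-95),'salt':([(18,22),(84,22),(88,17),(104,15),(108,8)],47.5,95),'spice':([(18,20.5),(123,20.5)],-47.5,95),'tea':([(58,19),(73,19)],-47.5,0)}
for n in d: d[n]['frame']=d[n]['frame'].copy()
def ring(c,x,y,z,r,col,f,s,o): 
    q=np.array([proj(c,(x+r*np.cos(t),y+r*np.sin(t),z)) for t in A]); cv2.polylines(f,[((q-o+.5)*s).astype(int)],True,col,1)
im=np.zeros((600,800,3),np.uint8)
for n,o,w,h,s,px,py in(('scene',(285,110),137,150,3,0,0),('side',(275,150),97,116,4,412,0)):
    f=cv2.resize(d[n]['frame'][o[1]:o[1]+h,o[0]:o[0]+w],None,fx=s,fy=s,interpolation=cv2.INTER_CUBIC)
    for k,(pr,a,b) in P.items():
        p=B+a*X+b*Y
        for z,r in (pr[0],pr[-1]) if k!='mill' else (pr[0],pr[1],pr[3],pr[-1]): ring(d[n],*p,z,r,(0,255,0),f,s,np.array(o))
    hh,ww=f.shape[:2];im[py:py+hh,px:px+min(ww,800-px)]=f[:,:800-px]
cv2.imwrite('pics/c9.png',im)
```

```text
(no output)
```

View pics/c9.png

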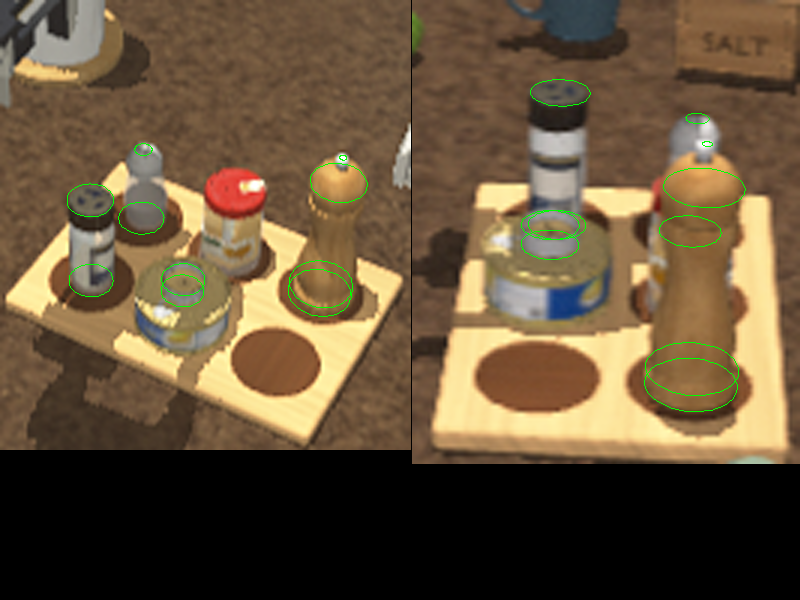

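The last picture shows all four items upright, and their rings coincide with the discs and the tin's middle. The mill's knob matches in both views, scene (342,158) and side (707,143). Nothing is being touched, so I'm handing in the job.

```bash
python3 -c "
from plant import workorder; print(workorder.close_job())"
```

```text
the job is handed in; nothing more can be done
None
```

I handed the job in at about 39 s: in the last camera views the salt shaker, pepper mill and spice jar stand upright on their discs (within a few mm of centre) and the tealight is mid-tin, all let go, with the jar, tin, lime and timer left alone; no verdict came back.

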